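Pull the lens drawer out to its stop and lock it there

TASK

Pull the red-fronted lens drawer out by its bar handle, gently, until you feel it come up against its end stop, then swing the black lock lever on its front from upright over to lying level, so that the drawer stays locked fully out. Where the stop comes is different every time, so feel for it and do not strain against it. Leave the blue-fronted drawer shut and do not disturb the things standing about.

Things in the scene. Friction and masses are not known exactly. Their poses are not given: they have to be found in the camera images.
- red_cabinet: fixed low grey steel cabinet, 220 deep x 170 wide x 100 mm high, with one red-fronted drawer; it swaps places with the blue one. Origin: at the foot of its front (the shut drawer's front face), in the middle of its width, on the bench. Its x axis points into the cabinet (away from the robot), its y axis to the left along the front; the drawer comes out along -x
- red_handle (a point): centre of the steel bar handle of the red drawer. The bar is 10 mm thick, 80 mm long along y, level, 78 mm above the bench, on a 8 mm post at each end; its axis is 45 mm in front of the drawer's front, so a 40 mm gap lies behind it, open from above and below. Axes as the cabinet's. The front is 12 mm thick, its top edge 96 mm above the bench
- red_drawer (a joint): slide of the red drawer, m, growing as it is pulled out. It starts ajar by a varying amount. It reads its place on its runner, and the runner itself stands out of the cabinet by a varying, unseen 0 to 30 mm, so the distance to the stop is not known: between about 80 and 130 mm from the start. Sliding takes about 3 N; the stop is hard
- lever_pivot (a point): axis of the lock lever, on the left part of the red drawer's front (80 mm left of the handle's centre), 50 mm above the bench, 18 mm in front of the drawer's front; the lever turns about the cabinet's x axis
- lever_tip (a point): centre of the round end (18 mm diameter, 18 mm long along x) of the black lock lever, 64 mm from lever_pivot; the arm between is 14 mm wide and 8 mm thick. Upright at the start, it swings over to the left (+y of the cabinet) and down
- lock_lever (a joint): angle of the lock lever, rad: 0 upright, 1.5 lying level to the left against its end stop. It takes about 0.1 N m and stays where it is left. Behind the front it turns a tooth that passes in front of the runner only when the drawer is against its stop; short of that the lever jams after some 0.3 to 0.6 rad. Once over, the tooth keeps the drawer out
- blue_cabinet: fixed twin of the red cabinet with a blue-fronted drawer, to be left shut (its handle 45 mm and lever 27 mm in front of its front). Origin and axes as for the red one
- blue_drawer (a joint): slide of the blue drawer, m, 0 shut, growing as it opens
- screw_jar: amber jar with white lid, 44 mm diameter, 45 mm high, standing on top of the red cabinet, about 50 mm behind its front edge. Origin: centre of its underside
- steel_glasses: steel spectacles, 130 wide x 140 x 44 mm high, lying on the blue cabinet. Origin: under the bridge
- brown_glasses: brown spectacles, 130 wide x 140 x 44 mm high, on the bench nearest the robot. Origin: under the bridge
- glasses_case: dark spectacle case, 60 x 160 x 36 mm high, on the bench at the left. Origin: centre of its underside
- screwdriver: yellow screwdriver, 150 mm long, lying between the two drawers' paths. Origin near its middle
- cleaner: white bottle with blue cap, 52 mm diameter, 130 mm high, on the bench at the right. Origin: centre of its underside
- hammer: small hammer, 180 mm long, lying on the bench at the right. Origin near its middle

How it is judged:
On the way, in this order (a step that is already met when the one before it is completed fails the run):
1. the red drawer is out against its stop (within 4 mm), the lever not yet over (value of joint red_drawer above 0.116 m and value of joint lock_lever below 1.2 rad), for 0.1 s.
2. the lock lever is over, the drawer still against its stop (value of joint red_drawer above 0.116 m and value of joint lock_lever above 1.3 rad), for 0.2 s.
At the end, for the whole second after the job is handed in: The red drawer rests within 4 mm of its end stop, the lock lever lies over at 1.3 rad or more (level within 0.27 rad), the blue drawer is shut (less than 10 mm open), all bystanders are within 30 mm of where they stood, and nothing is moving (all of step 2 and value of joint blue_drawer below 0.01 m and not (distance of brown_glasses from where it was at the start of the episode above 0.03 m) and not (distance of steel_glasses from where it was at the start of the episode above 0.03 m) and not (distance of screw_jar from where it was at the start of the episode above 0.03 m) and not (distance of glasses_case from where it was at the start of the episode above 0.03 m) and not (distance of screwdriver from where it was at the start of the episode above 0.03 m) and not (distance of cleaner from where it was at the start of the episode above 0.03 m) and not (distance of hammer from where it was at the start of the episode above 0.03 m) and velocity of joint red_drawer between -0.02 and 0.02 m/s and velocity of joint lock_lever between -0.02 and 0.02 rad/s); the robot touches nothing.
It fails at once if the red drawer or lever is strained by the fingers with more than 45 N (contact force between the fingers and red_cabinet above 45 N).
It fails at once if the blue drawer is opened by more than 10 mm (value of joint blue_drawer above 0.01 m).
It fails at once if a bystander is moved by more than 30 mm (distance of any of brown_glasses, steel_glasses, screw_jar, glasses_case, screwdriver, cleaner, hammer from where it was at the start of the episode above 0.03 m).
It fails at once if the jar or the bottle is tipped over (angle between any of screw_jar, cleaner's own z axis and vertical above 0.5 rad).
It also fails if it takes over 53 s, if anything falls off the work surface, if the arm or the gripper's body presses on something with over 40 N, if the wrist force passes 120 N, or if a joint passes its speed limit or range.

ROBOT

A 6-joint arm with a two-finger parallel gripper is mounted at the origin on the work surface. World frame = base frame: x ahead of the robot, y to its left, z up, the work surface at z = 0. Lengths are in m, angles in rad, forces in N, time in s.
With the tool pointing down it reaches from about 0.275 to 0.875 m from the base axis. Payload 12.5 kg.
Tool frame: the origin (TCP) lies at the very end of the fingers, on their centre line; the grasp point (between the pads) lies 19 mm behind it; z points along the fingers, y is the line along which they close (so a half turn about z gives the same grasp; the last joint's range is limited). The gripper opens to 85 mm and grips with 20 to 120 N. Pads are 22 mm wide; open, the fingers measure 114 mm over their backs; the gripper's body (76 mm by 85 mm) begins 54 mm behind the grasp point. The pads swing forward as they close: fully open they stand 13 mm farther back than shut.
Start: joints at [-1.411, 0.351, 1.652, -0, 1.139, -0.085], TCP at [0.133, -0.534, 0.231] pointing down, gripper open.
Joint ranges: [-2.75, 2.75], [-0.79, 2.1], [0.01, 2.65], [-1.57, 4.71], [0.07, 3.14], [-2.87, 2.87]. Speed limits (rad/s): [2.22, 2.22, 2.79, 3.14, 3.14, 3.14].

INTERFACE

Orientations are given as a unit quaternion [w, x, y, z].
In Python, from plant import monitor, viewer, manip gives the robot as it stands.
- The arm moves only by the shell command python3 -m creep 'ROWS'. ROWS is JSON, a list of rows, each an object with "delta_rot": the turn, a rotation vector about the tool's x, y, z as a fraction of full scale, a list of three; "translation": the shift along the tool's x, y, z as a fraction of full scale, a list of three; "jaw": the opening, from 0 (shut) to 1 (fully open). A call has 1 to 12 rows; each row is the pose to reach, as a shift and turn from the pose commanded when the call began, along the tool's axes at that moment, turning the shorter way round; what a row does not reach only later rows make up. Full scale, the value 1, is 120 mm for a shift and 180 degrees for a turn. A row lasts 1/8 s, in which the tool goes at most 62.5 mm and 10.7 degrees, less where a joint would pass 70% of its speed; a pose out of reach is approached as far as the arm can. A call with a number of a shift or a turn outside -1 to 1 is refused whole. A call with a gripper value outside its range is refused whole. The fingers move at their own pace and stop on an object; the grip force is fixed at half the most. Time passes only in rows, so rows that repeat a pose let the fingers close. It gives the time, the measured TCP pose, the force, the opening and the grip force at its end, in the units of the state.
- monitor.get_state(): the state, without advancing time (a new reading comes with each control period).
- viewer.camera(name): name is "scene" or "top" or "wrist"; returns the picture (420x560x3 uint8, red, green, blue); there is no depth.
- viewer.camera_info(name): a dict with "fovy" (degrees; the focal length in pixels is half the picture's height over the tangent of half this angle, whatever the lens; pixels are square), "cx", "cy" (the principal point, pixels), "dist" ([k1, k2, p1, p2, k3] as OpenCV has them; the pictures are not rectified), "extrinsics" (4x4, takes a point from camera to world coordinates). Camera axes: x right, y down, z forward; pixel columns grow to the right and rows downward; lengths in m; the calibration is good to about 2 mm. A picture is of the moment at which its call begins: read the wrist's pose just before it. camera_info takes no time and is no camera call; for the wrist camera it gives the pose at the moment of the call.
- manip.hand_in(): hands the job in; it is judged then, once.
The state is a dict: "t": time; "qpos": joint angles; "dq": joint speeds; "joint_torque": joint torques, N m; "tool_pos": TCP position; "eef_rot": TCP orientation; "contact_force": force on the tool from outside, world axes, zero at the start; "ft_torque": the same for the moment, N m; "gripper_width": opening from 0.0 (shut) to 1.0 (fully open); "grip_force": force on a finger pad.
Only numpy, scipy, OpenCV 4.12 (cv2) and the standard library are available. Lean on these libraries where they do the work, as an engineer would, in place of code of your own. Each camera call takes 0.05 s, during which the arm holds its last target. There are 200 camera calls.

## Working session

There is one attempt and no reset: what is moved stays moved. The work goes in short steps, Python scripts to look and compute and a shell command to move; the robot and the scene stay as the last step left them, time stands still between calls to the robot, and variables do not carry over. Pictures are saved under pics/ and viewed, at most 10 in all, crops included, and the job is handed in when it is done.

```bash
mkdir -p pics; ls
python3 - <<'E'
from plant import monitor, viewer
import cv2,json
s=monitor.get_state();print({k:s[k] for k in('t','tool_pos','eef_rot','contact_force','gripper_width')})
for n in('scene','top'):
    im=viewer.camera(n);cv2.imwrite(f'pics/{n}0.png',im[:,:,::-1]);i=viewer.camera_info(n);print(n,{k:(v.tolist() if hasattr(v,'tolist') else v) for k,v in i.items()})
E
```

```text
pics
{'t': 0.0, 'tool_pos': array([ 0.13326248, -0.53326928,  0.23074022]), 'eef_rot': array([-6.03588491e-04,  9.92517121e-01,  1.22104052e-01, -2.68024028e-05]), 'contact_force': array([ 1.31509717, -0.20219296, -0.15822064]), 'gripper_width': 1.0032960223272447}
scene {'fovy': 55.549663739994834, 'cx': 280.7104342413383, 'cy': 209.38518689232865, 'dist': [-0.02428393165594393, 0.0, 0.0, 0.0, 0.0], 'extrinsics': [[-0.8353331650889756, 0.40414792297292595, -0.3726700412685522, 0.9138091130474102], [0.5494407566642184, 0.5912475299360619, -0.5903737911363924, 0.5824111820033313], [-0.018258100084223225, -0.6979189169962193, -0.715944011135046, 0.8118399820709299], [0.0, 0.0, 0.0, 1.0]]}
top {'fovy': 50.36314746053758, 'cx': 283.3400985689399, 'cy': 208.35623498039152, 'dist': [-0.02162487872114947, 0.0, 0.0, 0.0, 0.0], 'extrinsics': [[-0.012674131092542732, -0.9792194190371184, 0.20240725229511244, 0.31473243620376284], [-0.9999156235892365, 0.011835117867923866, -0.005354968459366237, -0.017686979498260386], [0.002848175415507422, -0.2024580434699017, -0.979286795852544, 1.2980459625949103], [0.0, 0.0, 0.0, 1.0]]}
```

View pics/scene0.png

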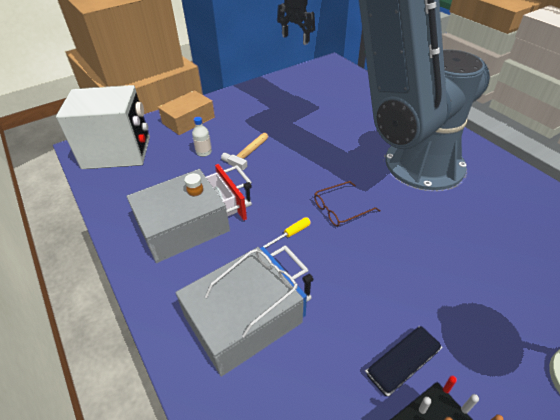

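View pics/top0.png

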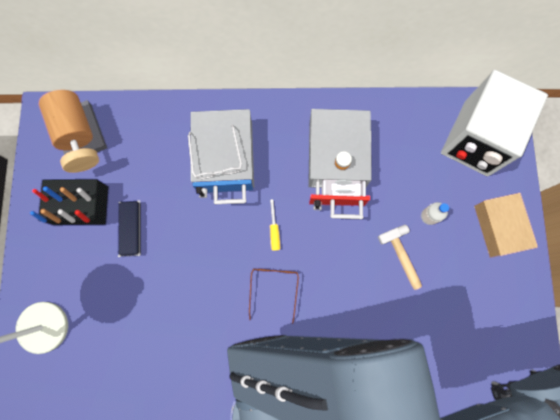

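The top view shows the red drawer, ajar, at right: front around (340,199), handle bar around (348,217), lever around (318,204). The blue one is on the left, the hammer's head at (393,234) and the brown glasses at (273,295). I'll enlarge both views for measuring.

```bash
cat > h.py <<'E'
import numpy as np,cv2
from plant import viewer,monitor
def ray(n,px,info=None):
    i=info or viewer.camera_info(n);f=210/np.tan(np.radians(i['fovy'])/2)
    K=np.array([[f,0,i['cx']],[0,f,i['cy']],[0,0,1]]);E=np.array(i['extrinsics'])
    u=cv2.undistortPoints(np.array([[px]],float),K,np.array(i['dist']))[0,0]
    return E[:3,3],E[:3,:3]@np.array([u[0],u[1],1])
def onz(n,px,z,info=None):
    o,d=ray(n,px,info);return (o+d*(z-o[2])/d[2])
def proj(n,p,info=None):
    i=info or viewer.camera_info(n);f=210/np.tan(np.radians(i['fovy'])/2)
    K=np.array([[f,0,i['cx']],[0,f,i['cy']],[0,0,1]]);W=np.linalg.inv(np.array(i['extrinsics']))
    return cv2.projectPoints(np.atleast_2d(p).astype(float),cv2.Rodrigues(W[:3,:3])[0],W[:3,3],K,np.array(i['dist']))[0][:,0]
E
python3 - <<'E'
from h import *
a=cv2.imread('pics/top0.png')[175:235,300:400];b=cv2.imread('pics/scene0.png')[155:230,180:280]
a=cv2.resize(a,None,fx=7.5,fy=7.5,interpolation=cv2.INTER_CUBIC)
b=cv2.resize(b,None,fx=6,fy=6,interpolation=cv2.INTER_CUBIC) 
cv2.imwrite('pics/c_top.png',a)
t=cv2.imread('pics/top0.png').astype(int)
m=((t[:,:,2]>130)&(t[:,:,1]<70)&(t[:,:,0]<80)).astype(np.uint8);m[:,:300]=0;m[:,400:]=0
ys,xs=np.nonzero(m);print(xs.min(),xs.max(),ys.min(),ys.max())
r=cv2.minAreaRect(np.c_[xs,ys].astype(np.float32));print(r)
E
```

```text
310 367 198 204
((338.5, 201.0), (6.0, 57.0), 90.0)
```

View pics/c_top.png

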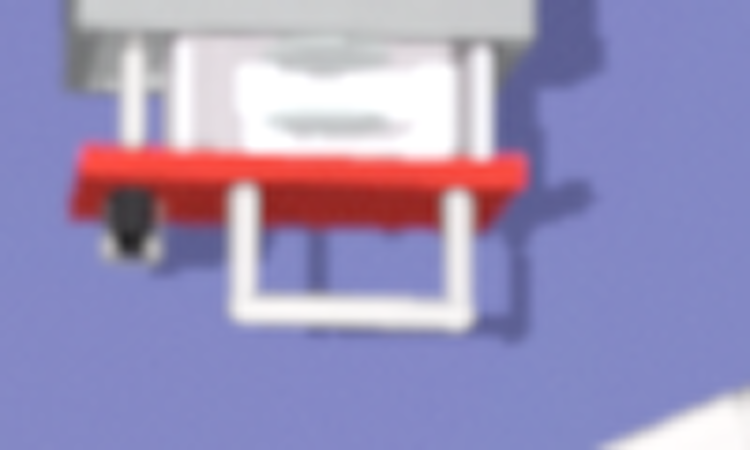

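The crop shows the bar ends at about top pixels (330.2,215.6) and (362.9,216.7), the front's top edge at (310.5,194) to (370,195), and the upright lever at (317,204).

Run:
```python
from h import *
from scipy.spatial.transform import Rotation as R
c=lambda x,y:(x/7.5+300-.43,y/7.5+175-.43)
np.set_printoptions(precision=4,suppress=True)
L=onz('top',c(230,308),.080);Rr=onz('top',c(475,316),.080)
print('bar',L,Rr,(L+Rr)/2,np.linalg.norm(L-Rr),'yaw',np.degrees(np.arctan2(*(lambda d:(-d[0],d[1]))(L-Rr))))
for p in((82,148),(528,155)):print('front back-top',onz('top',c(*p),.096))
for p in((72,25),(536,36)):print('cab front top',onz('top',c(*p),.1))
print('hammer',onz('top',(393,234),.02),'glasses',onz('top',(273,270),.03),'lever top',onz('top',c(132,192),.12),onz('top',c(132,255),.105))
s=monitor.get_state();q=s['eef_rot'];print(R.from_quat(np.r_[q[1:],q[0]]).as_matrix());print(viewer.camera_info('wrist'))
```

```text
bar [ 0.5443 -0.1543  0.08  ] [ 0.5401 -0.245   0.08  ] [ 0.5422 -0.1997  0.08  ] 0.09080009002302047 yaw -2.603964474299531
front back-top [ 0.602  -0.0999  0.096 ]
front back-top [ 0.5974 -0.2646  0.096 ]
cab front top [ 0.6479 -0.0971  0.1   ]
cab front top [ 0.6417 -0.2691  0.1   ]
hammer [ 0.4993 -0.341   0.02  ] glasses [0.3997 0.0068 0.03  ] lever top [ 0.5797 -0.1159  0.12  ] [ 0.5596 -0.1165  0.105 ]
[[ 0.9702  0.2424 -0.0001]
 [ 0.2424 -0.9702  0.0011]
 [ 0.0001 -0.0011 -1.    ]]
{'fovy': 66.54681495991032, 'cx': 286.568923784821, 'cy': 210.82067655886033, 'dist': array([0.0129, 0.    , 0.    , 0.    , 0.    ]), 'extrinsics': array([[ 0.2422, -0.9196, -0.3092,  0.2124],
       [-0.9702, -0.2298, -0.0765, -0.5139],
       [-0.0007,  0.3186, -0.9479,  0.374 ],
       [ 0.    ,  0.    ,  0.    ,  1.    ]])}
```

```bash
python3 -m creep '[{"translation":[1,-0.42,0],"delta_rot":[0,0,0.089],"jaw":0},{"translation":[1,-0.42,0],"delta_rot":[0,0,0.089],"jaw":0},{"translation":[1,-0.42,0],"delta_rot":[0,0,0.089],"jaw":0},{"translation":[1,-0.42,0],"delta_rot":[0,0,0.089],"jaw":0}]'
for i in 1 ; do python3 -m creep '[{"translation":[0.89,-0.74,0],"delta_rot":[0,0,0],"jaw":0},{"translation":[0.89,-0.74,0],"delta_rot":[0,0,0],"jaw":0},{"translation":[0.89,-0.74,0],"delta_rot":[0,0,0],"jaw":0},{"translation":[0.89,-0.74,0],"delta_rot":[0,0,0],"jaw":0}]'; done
python3 -m creep '[{"translation":[0.89,-0.74,0],"delta_rot":[0,0,0],"jaw":0},{"translation":[0.89,-0.74,0],"delta_rot":[0,0,0],"jaw":0},{"translation":[0.89,-0.74,0],"delta_rot":[0,0,0],"jaw":0},{"translation":[0.89,-0.74,0],"delta_rot":[0,0,0],"jaw":0}]'
```

```text
t: 0.6
tool_pos: [0.2377, -0.4555, 0.2313]
eef_rot: [0.0, 1.0, -0.016, -0.0]
contact_force: [-0.1, -0.6, -0.1]
gripper_width: 0.142
grip_force: 0.0
t: 1.1
tool_pos: [0.347, -0.3712, 0.2311]
eef_rot: [0.0, 1.0, -0.017, -0.0]
contact_force: [-1.0, -0.3, -0.0]
gripper_width: -0.002
grip_force: 0.0
t: 1.6
tool_pos: [0.4566, -0.2866, 0.2311]
eef_rot: [0.0, 1.0, -0.017, -0.0]
contact_force: [-1.1, 0.3, -0.1]
gripper_width: -0.002
grip_force: 0.0
```

```bash
python3 -m creep '[{"translation":[0.89,-0.74,0],"delta_rot":[0,0,0],"jaw":0},{"translation":[0.89,-0.74,0],"delta_rot":[0,0,0],"jaw":0},{"translation":[0.89,-0.74,0],"delta_rot":[0,0,0],"jaw":0},{"translation":[0.89,-0.74,0],"delta_rot":[0,0,0],"jaw":0},{"translation":[0.89,-0.74,0],"delta_rot":[0,0,0],"jaw":0}]'
python3 - <<'E'
from h import *
import pickle
i=viewer.camera_info('wrist');im=viewer.camera('wrist');pickle.dump(i,open('w1.pkl','wb'));cv2.imwrite('pics/w1.png',im[:,:,::-1])
E
```

```text
t: 2.22
tool_pos: [0.5657, -0.2023, 0.2313]
eef_rot: [0.0, 1.0, -0.018, -0.0]
contact_force: [-0.7, -0.4, 0.5]
gripper_width: -0.001
grip_force: 0.0
```

View pics/w1.png

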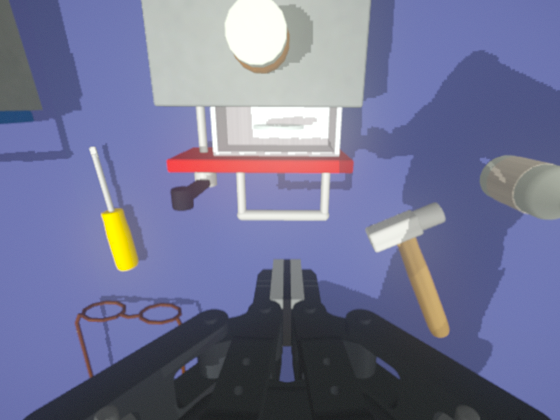

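The wrist view shows the bar ends at (238,216) and (328,216), the front's top front edge at y≈171, and the lever tip's top at about (182,190) and (182,204).

Run:
```python
from h import *
import pickle
np.set_printoptions(precision=4,suppress=True)
i=pickle.load(open('w1.pkl','rb'))
f=lambda p,z:onz('wrist',p,z,i)
print('bar',f((238,215.5),.078),f((328,215.5),.078),f((283,215.5),.078))
print('front',f((170,171.5),.096),f((351,171.5),.096))
print('tip top ',f((182,190),.123),f((182,207),.123),f((171,199),.123),f((193,199),.123))
print('cab',f((155,105),.1),f((363,105),.1))
```

```text
bar [ 0.5445 -0.1542  0.078 ] [ 0.5412 -0.2425  0.078 ] [ 0.5429 -0.1983  0.078 ]
front [ 0.5939 -0.1011  0.096 ] [ 0.5881 -0.2603  0.096 ]
tip top  [ 0.5836 -0.1186  0.123 ] [ 0.5692 -0.1165  0.123 ] [ 0.5764 -0.1085  0.123 ] [ 0.5757 -0.1264  0.123 ]
cab [ 0.6495 -0.0989  0.1   ] [ 0.6434 -0.2677  0.1   ]
```

```bash
python3 -m creep '[{"translation":[0.015,-0.03,0.4],"delta_rot":[0,0,0],"jaw":0},{"translation":[0.015,-0.03,0.8],"delta_rot":[0,0,0],"jaw":0},{"translation":[0.015,-0.03,0.8],"delta_rot":[0,0,0],"jaw":0},{"translation":[0.015,-0.03,0.8],"delta_rot":[0,0,0],"jaw":0}]'; python3 -m creep '[{"translation":[0,0,0.2],"delta_rot":[0,0,0],"jaw":0},{"translation":[0,0,0.4],"delta_rot":[0,0,0],"jaw":0},{"translation":[0,0,0.63],"delta_rot":[0,0,0],"jaw":0},{"translation":[0,0,0.63],"delta_rot":[0,0,0],"jaw":0}]'
```

```text
t: 2.78
tool_pos: [0.5695, -0.1979, 0.1373]
eef_rot: [0.0, 1.0, -0.018, 0.001]
contact_force: [1.0, -0.2, 0.6]
gripper_width: 0.0
grip_force: 0.0
t: 3.28
tool_pos: [0.569, -0.1973, 0.0603]
eef_rot: [-0.0, 1.0, -0.018, -0.0]
contact_force: [0.6, -0.6, 0.6]
gripper_width: 0.001
grip_force: 0.0
```

```bash
python3 -m creep '[{"translation":[-0.02,0,0],"delta_rot":[0,0,0],"jaw":0},{"translation":[-0.04,0,0],"delta_rot":[0,0,0],"jaw":0},{"translation":[-0.06,0,0],"delta_rot":[0,0,0],"jaw":0},{"translation":[-0.08,0,0],"delta_rot":[0,0,0],"jaw":0},{"translation":[-0.09,0,0],"delta_rot":[0,0,0],"jaw":0},{"translation":[-0.1,0,0],"delta_rot":[0,0,0],"jaw":0}]'; python3 -m creep '[{"translation":[-0.02,0,0],"delta_rot":[0,0,0],"jaw":0},{"translation":[-0.04,0,0],"delta_rot":[0,0,0],"jaw":0},{"translation":[-0.06,0,0],"delta_rot":[0,0,0],"jaw":0},{"translation":[-0.08,0,0],"delta_rot":[0,0,0],"jaw":0}]'
```

```text
t: 4.03
tool_pos: [0.5573, -0.1967, 0.06]
eef_rot: [0.0, 1.0, -0.017, 0.0]
contact_force: [2.1, 0.0, 2.8]
gripper_width: -0.001
grip_force: 1.3
t: 4.53
tool_pos: [0.5472, -0.1962, 0.0597]
eef_rot: [-0.0, 1.0, -0.017, -0.0]
contact_force: [2.8, -0.8, 2.3]
gripper_width: 0.001
grip_force: 1.3
```

```bash
python3 -m creep '[{"translation":[-0.03,0,0],"delta_rot":[0,0,0],"jaw":0},{"translation":[-0.07,0,0],"delta_rot":[0,0,0],"jaw":0},{"translation":[-0.11,0,0],"delta_rot":[0,0,0],"jaw":0},{"translation":[-0.15,0,0],"delta_rot":[0,0,0],"jaw":0},{"translation":[-0.19,0,0],"delta_rot":[0,0,0],"jaw":0},{"translation":[-0.23,0,0],"delta_rot":[0,0,0],"jaw":0},{"translation":[-0.27,0,0],"delta_rot":[0,0,0],"jaw":0},{"translation":[-0.31,0,0],"delta_rot":[0,0,0],"jaw":0},{"translation":[-0.35,0,0],"delta_rot":[0,0,0],"jaw":0},{"translation":[-0.39,0,0],"delta_rot":[0,0,0],"jaw":0},{"translation":[-0.42,0,0],"delta_rot":[0,0,0],"jaw":0},{"translation":[-0.44,0,0],"delta_rot":[0,0,0],"jaw":0}]'
cat > chk.py <<'E'
from plant import monitor
import sys
s=monitor.get_state();f=s['contact_force'];print(s['t'],s['tool_pos'].round(4),f.round(1));sys.exit(f[0]>7)
E
```

```text
t: 6.02
tool_pos: [0.4943, -0.1944, 0.0597]
eef_rot: [-0.0, 1.0, -0.017, -0.0]
contact_force: [3.1, 2.2, -0.4]
gripper_width: 0.003
grip_force: 1.3
```

```bash
python3 -m creep '[{"translation":[-0.03,0,0],"delta_rot":[0,0,0],"jaw":0},{"translation":[-0.06,0,0],"delta_rot":[0,0,0],"jaw":0},{"translation":[-0.08,0,0],"delta_rot":[0,0,0],"jaw":0},{"translation":[-0.1,0,0],"delta_rot":[0,0,0],"jaw":0}]' >/dev/null; python3 chk.py &&
python3 -m creep '[{"translation":[-0.01,0,0],"delta_rot":[0,0,0],"jaw":0}]' >/dev/null && python3 chk.py &&
python3 -m creep '[{"translation":[-0.01,0,0],"delta_rot":[0,0,0],"jaw":0}]' >/dev/null && python3 chk.py &&
python3 -m creep '[{"translation":[-0.01,0,0],"delta_rot":[0,0,0],"jaw":0}]' >/dev/null && python3 chk.py &&
python3 -m creep '[{"translation":[-0.01,0,0],"delta_rot":[0,0,0],"jaw":0}]' >/dev/null && python3 chk.py &&
python3 -m creep '[{"translation":[-0.01,0,0],"delta_rot":[0,0,0],"jaw":0}]' >/dev/null && python3 chk.py &&
python3 -m creep '[{"translation":[-0.01,0,0],"delta_rot":[0,0,0],"jaw":0}]' >/dev/null && python3 chk.py &&
python3 -m creep '[{"translation":[-0.01,0,0],"delta_rot":[0,0,0],"jaw":0}]' >/dev/null && python3 chk.py &&
python3 -m creep '[{"translation":[-0.01,0,0],"delta_rot":[0,0,0],"jaw":0}]' >/dev/null && python3 chk.py
```

```text
6.525 [ 0.4824 -0.1939  0.0597] [ 1.9  2.1 -0.5]False
```

```bash
sed -i 's/sys.exit(f\[0\]>7)/sys.exit(int(f[0]>7))/' chk.py; 
python3 -m creep '[{"translation":[-0.012,0,0],"delta_rot":[0,0,0],"jaw":0}]' >/dev/null && python3 chk.py &&
python3 -m creep '[{"translation":[-0.012,0,0],"delta_rot":[0,0,0],"jaw":0}]' >/dev/null && python3 chk.py &&
python3 -m creep '[{"translation":[-0.012,0,0],"delta_rot":[0,0,0],"jaw":0}]' >/dev/null && python3 chk.py &&
python3 -m creep '[{"translation":[-0.012,0,0],"delta_rot":[0,0,0],"jaw":0}]' >/dev/null && python3 chk.py &&
python3 -m creep '[{"translation":[-0.012,0,0],"delta_rot":[0,0,0],"jaw":0}]' >/dev/null && python3 chk.py &&
python3 -m creep '[{"translation":[-0.012,0,0],"delta_rot":[0,0,0],"jaw":0}]' >/dev/null && python3 chk.py &&
python3 -m creep '[{"translation":[-0.012,0,0],"delta_rot":[0,0,0],"jaw":0}]' >/dev/null && python3 chk.py &&
python3 -m creep '[{"translation":[-0.012,0,0],"delta_rot":[0,0,0],"jaw":0}]' >/dev/null && python3 chk.py &&
python3 -m creep '[{"translation":[-0.012,0,0],"delta_rot":[0,0,0],"jaw":0}]' >/dev/null && python3 chk.py &&
python3 -m creep '[{"translation":[-0.012,0,0],"delta_rot":[0,0,0],"jaw":0}]' >/dev/null && python3 chk.py
```

```text
6.65 [ 0.481  -0.1939  0.0597] [ 1.4  2.7 -1.1]
6.775 [ 0.4796 -0.1938  0.0597] [ 2.   1.5 -0.5]
6.9 [ 0.4782 -0.1938  0.0597] [ 2.4  2.1 -0.9]
7.025 [ 0.4767 -0.1937  0.0597] [ 2.7  2.1 -0.6]
7.15 [ 0.4753 -0.1937  0.0597] [ 2.3  1.7 -0.4]
7.275 [ 0.4739 -0.1937  0.0597] [ 2.4  2.6 -0.2]
7.4 [ 0.4724 -0.1936  0.0597] [ 2.8  1.4 -0.2]
7.525 [ 0.471  -0.1936  0.0597] [ 3.1  2.2 -0.2]
7.65 [ 0.4695 -0.1935  0.0597] [2.  1.5 0.1]
7.775 [ 0.4681 -0.1935  0.0597] [ 3.4  2.4 -0.6]
```

Pulled about 90 mm with sliding friction only. I'll continue the same way.

```bash
python3 -m creep '[{"translation":[-0.012,0,0],"delta_rot":[0,0,0],"jaw":0}]' >/dev/null && python3 chk.py &&
python3 -m creep '[{"translation":[-0.012,0,0],"delta_rot":[0,0,0],"jaw":0}]' >/dev/null && python3 chk.py &&
python3 -m creep '[{"translation":[-0.012,0,0],"delta_rot":[0,0,0],"jaw":0}]' >/dev/null && python3 chk.py &&
python3 -m creep '[{"translation":[-0.012,0,0],"delta_rot":[0,0,0],"jaw":0}]' >/dev/null && python3 chk.py &&
python3 -m creep '[{"translation":[-0.012,0,0],"delta_rot":[0,0,0],"jaw":0}]' >/dev/null && python3 chk.py &&
python3 -m creep '[{"translation":[-0.012,0,0],"delta_rot":[0,0,0],"jaw":0}]' >/dev/null && python3 chk.py &&
python3 -m creep '[{"translation":[-0.012,0,0],"delta_rot":[0,0,0],"jaw":0}]' >/dev/null && python3 chk.py &&
python3 -m creep '[{"translation":[-0.012,0,0],"delta_rot":[0,0,0],"jaw":0}]' >/dev/null && python3 chk.py &&
python3 -m creep '[{"translation":[-0.012,0,0],"delta_rot":[0,0,0],"jaw":0}]' >/dev/null && python3 chk.py &&
python3 -m creep '[{"translation":[-0.012,0,0],"delta_rot":[0,0,0],"jaw":0}]' >/dev/null && python3 chk.py &&
python3 -m creep '[{"translation":[-0.012,0,0],"delta_rot":[0,0,0],"jaw":0}]' >/dev/null && python3 chk.py &&
python3 -m creep '[{"translation":[-0.012,0,0],"delta_rot":[0,0,0],"jaw":0}]' >/dev/null && python3 chk.py &&
python3 -m creep '[{"translation":[-0.012,0,0],"delta_rot":[0,0,0],"jaw":0}]' >/dev/null && python3 chk.py &&
python3 -m creep '[{"translation":[-0.012,0,0],"delta_rot":[0,0,0],"jaw":0}]' >/dev/null && python3 chk.py &&
python3 -m creep '[{"translation":[-0.012,0,0],"delta_rot":[0,0,0],"jaw":0}]' >/dev/null && python3 chk.py &&
python3 -m creep '[{"translation":[-0.012,0,0],"delta_rot":[0,0,0],"jaw":0}]' >/dev/null && python3 chk.py
```

```text
7.9 [ 0.4666 -0.1934  0.0597] [ 3.1  1.9 -0.6]
8.025 [ 0.4652 -0.1934  0.0597] [ 3.2  2.2 -0.2]
8.15 [ 0.4638 -0.1933  0.0597] [ 3.1  1.8 -1. ]
8.275 [ 0.4625 -0.1933  0.0597] [ 8.9  2.2 -2.2]
```

```bash
python3 -m creep '[{"translation":[0,0,0],"delta_rot":[0,0,0],"jaw":0}]' >/dev/null; python3 chk.py
python3 -m creep '[{"translation":[-0.004,0,0],"delta_rot":[0,0,0],"jaw":0},{"translation":[-0.004,0,0],"delta_rot":[0,0,0],"jaw":0}]' >/dev/null;  python3 chk.py
```

```text
8.4 [ 0.4626 -0.1933  0.0598] [ 3.3  2.  -0.2]
8.65 [ 0.4626 -0.1933  0.0598] [ 7.   2.8 -1.5]
```

```bash
python3 -m creep '[{"translation":[-0.006,0,0],"delta_rot":[0,0,0],"jaw":0},{"translation":[-0.006,0,0],"delta_rot":[0,0,0],"jaw":0}]' >/dev/null;  python3 chk.py
```

```text
8.9 [ 0.4625 -0.1934  0.0599] [10.5  3.7 -5. ]
```

```bash
python3 -m creep '[{"translation":[0.04,0,0],"delta_rot":[0,0,0],"jaw":0},{"translation":[0.085,0,0],"delta_rot":[0,0,0],"jaw":0},{"translation":[0.085,0,0],"delta_rot":[0,0,0],"jaw":0},{"translation":[0.085,0,-0.3],"delta_rot":[0,0,0],"jaw":0},{"translation":[0.085,0,-0.75],"delta_rot":[0,0,0],"jaw":0},{"translation":[0.1,-0.2,-0.75],"delta_rot":[0,0,0],"jaw":0},{"translation":[0.1,-0.4,-0.75],"delta_rot":[0,0,0],"jaw":0},{"translation":[0.1,-0.4,-0.75],"delta_rot":[0,0,0],"jaw":0}]'
python3 - <<'E'
from h import *
import pickle
i=viewer.camera_info('wrist');im=viewer.camera('wrist');pickle.dump(i,open('w2.pkl','wb'));cv2.imwrite('pics/w2.png',im[:,:,::-1])
cv2.imwrite('pics/s2.png',viewer.camera('scene')[:,:,::-1])
E
```

```text
t: 9.9
tool_pos: [0.4746, -0.1448, 0.1497]
eef_rot: [-0.0, 1.0, -0.017, -0.0]
contact_force: [-0.0, 0.1, -0.2]
gripper_width: -0.003
grip_force: 0.0
```

View pics/w2.png

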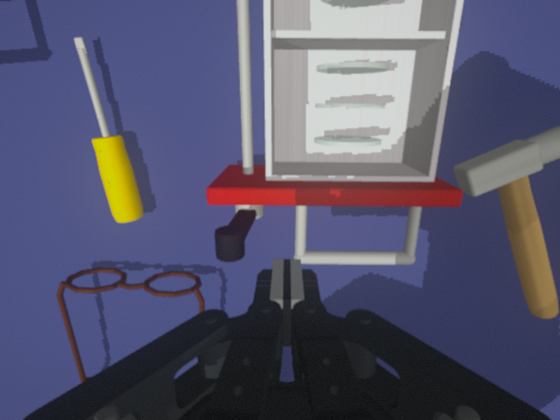

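The wrist view shows the lever's round end at about (230,243), spanning x 215–246, to the left of the finger tips at (287,262). The bar is at y≈258, and the hammer, screwdriver and glasses are clear.

Run:
```python
from h import *
import pickle
np.set_printoptions(precision=4,suppress=True)
i=pickle.load(open('w2.pkl','rb'))
f=lambda p,z:onz('wrist',p,z,i)
print('bar',f((297,258),.078),f((414,258),.078));print('front',f((210,203),.096))
print('tip',f((230,229),.123),f((230,250),.123),f((215,243),.118),f((246,243),.118))
print('finger half w',f((272,262),.15),f((303,262),.15))
```

```text
bar [ 0.4466 -0.152   0.078 ] [ 0.4438 -0.2389  0.078 ]
front [ 0.4969 -0.0966  0.096 ]
tip [ 0.4892 -0.1133  0.123 ] [ 0.4761 -0.1121  0.123 ] [ 0.4786 -0.1025  0.118 ] [ 0.478 -0.121  0.118]
finger half w [ 0.4815 -0.138   0.15  ] [ 0.481  -0.1535  0.15  ]
```

```bash
python3 -m creep '[{"translation":[0.015,0,0.2],"delta_rot":[0,0,0],"jaw":0},{"translation":[0.015,0,0.44],"delta_rot":[0,0,0],"jaw":0},{"translation":[0.015,0,0.44],"delta_rot":[0,0,0],"jaw":0}]' | sed -n 2,4p
python3 -m creep '[{"translation":[0,-0.05,0.01],"delta_rot":[0,0,0],"jaw":0},{"translation":[0,-0.1,0.01],"delta_rot":[0,0,0],"jaw":0},{"translation":[0,-0.15,0.015],"delta_rot":[0,0,0],"jaw":0},{"translation":[0,-0.19,0.015],"delta_rot":[0,0,0],"jaw":0},{"translation":[0,-0.225,0.015],"delta_rot":[0,0,0],"jaw":0},{"translation":[0,-0.225,0.015],"delta_rot":[0,0,0],"jaw":0}]' | sed -n 2,4p
```

```text
tool_pos: [0.4756, -0.1461, 0.0954]
eef_rot: [-0.001, 1.0, -0.018, -0.002]
contact_force: [0.6, -0.1, -0.5]
tool_pos: [0.4775, -0.1184, 0.0951]
eef_rot: [-0.0, 1.0, -0.017, -0.0]
contact_force: [-0.0, 0.1, -0.3]
```

```bash
python3 -m creep '[{"translation":[0,-0.04,0.004],"delta_rot":[0,0,0],"jaw":0},{"translation":[0,-0.075,0.008],"delta_rot":[0,0,0],"jaw":0}]' | sed -n 2,4p
python3 -m creep '[{"translation":[0,-0.035,0.012],"delta_rot":[0,0,0],"jaw":0},{"translation":[0,-0.072,0.027],"delta_rot":[0,0,0],"jaw":0}]' | sed -n 2,4p
python3 - <<'E'
from h import *
cv2.imwrite('pics/w3.png',viewer.camera('wrist')[:,:,::-1])
E
```

```text
tool_pos: [0.4779, -0.1096, 0.094]
eef_rot: [0.0, 1.0, -0.017, -0.0]
contact_force: [0.5, -2.1, 0.0]
tool_pos: [0.4783, -0.1009, 0.0908]
eef_rot: [0.0, 1.0, -0.017, 0.0]
contact_force: [1.0, -1.5, 0.1]
```

View pics/w3.png

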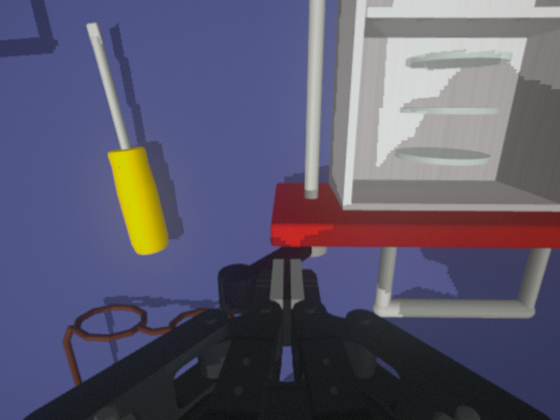

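The lever has swung left past the finger's edge, with its tip at about (238,288), under light force. I'll continue the arc.

```bash
python3 -m creep '[{"translation":[0,-0.033,0.018],"delta_rot":[0,0,0],"jaw":0},{"translation":[0,-0.065,0.038],"delta_rot":[0,0,0],"jaw":0},{"translation":[0,-0.093,0.063],"delta_rot":[0,0,0],"jaw":0},{"translation":[0,-0.12,0.09],"delta_rot":[0,0,0],"jaw":0}]' | sed -n 2,4p;python3 chk.py &&
python3 -m creep '[{"translation":[0,-0.023,0.03],"delta_rot":[0,0,0],"jaw":0},{"translation":[0,-0.045,0.06],"delta_rot":[0,0,0],"jaw":0},{"translation":[0,-0.06,0.085],"delta_rot":[0,0,0],"jaw":0},{"translation":[0,-0.07,0.11],"delta_rot":[0,0,0],"jaw":0}]' | sed -n 2,4p; python3 chk.py &&
python3 -m creep '[{"translation":[0,-0.004,0.012],"delta_rot":[0,0,0],"jaw":0},{"translation":[0,-0.008,0.024],"delta_rot":[0,0,0],"jaw":0}]' | sed -n 2,4p
```

```text
tool_pos: [0.4788, -0.0865, 0.0799]
eef_rot: [-0.0, 1.0, -0.017, 0.0]
contact_force: [-0.2, -2.4, 0.9]
12.175 [ 0.4788 -0.0865  0.0799] [-0.2 -2.4  0.9]
tool_pos: [0.4791, -0.0782, 0.0667]
eef_rot: [-0.0, 1.0, -0.017, 0.0]
contact_force: [1.3, -0.0, 1.2]
12.675 [ 0.4791 -0.0782  0.0667] [ 1.3 -0.   1.2]
tool_pos: [0.4791, -0.0773, 0.064]
eef_rot: [-0.0, 1.0, -0.017, 0.0]
contact_force: [0.6, 0.6, 1.7]
```

```bash
sed -i 's/f\[0\]>7/max(abs(f))>6/' chk.py
python3 -m creep '[{"translation":[0,0,0.01],"delta_rot":[0,0,0],"jaw":0}]' >/dev/null; python3 chk.py &&
python3 -m creep '[{"translation":[0,0,0.01],"delta_rot":[0,0,0],"jaw":0}]' >/dev/null; python3 chk.py &&
python3 -m creep '[{"translation":[0,0,0.01],"delta_rot":[0,0,0],"jaw":0}]' >/dev/null; python3 chk.py &&
python3 -m creep '[{"translation":[0,0,0.01],"delta_rot":[0,0,0],"jaw":0}]' >/dev/null; python3 chk.py &&
python3 -m creep '[{"translation":[0,0,0.01],"delta_rot":[0,0,0],"jaw":0}]' >/dev/null; python3 chk.py
```

```text
13.05 [ 0.4791 -0.0773  0.0628] [1.4 1.2 1.7]
13.175 [ 0.479  -0.0773  0.0616] [0.1 1.  1.8]
13.3 [ 0.479  -0.0773  0.0604] [0.6 0.9 1.9]
13.425 [ 0.4791 -0.0773  0.0594] [-1.9  4.4 12.8]
13.425 [ 0.4791 -0.0773  0.0594] [-1.9  4.4 12.8]
```

The lever met its end stop. I'll lift off and check.

```bash
python3 -m creep '[{"translation":[0,0,-0.03],"delta_rot":[0,0,0],"jaw":0},{"translation":[0,0,-0.3],"delta_rot":[0,0,0],"jaw":0},{"translation":[0,0,-0.7],"delta_rot":[0,0,0],"jaw":0},{"translation":[0,0,-1],"delta_rot":[0,0,0],"jaw":0},{"translation":[0,0,-1],"delta_rot":[0,0,0],"jaw":0},{"translation":[0,0,-1],"delta_rot":[0,0,0],"jaw":0}]'
python3 - <<'E'
from h import *
a=cv2.resize(viewer.camera('scene')[130:330,150:400,::-1],None,fx=2.4,fy=2.4)
cv2.imwrite('pics/s4.png',a)
E
```

```text
t: 14.18
tool_pos: [0.4786, -0.0773, 0.1785]
eef_rot: [-0.0, 1.0, -0.017, -0.001]
contact_force: [-0.4, -0.2, -0.7]
gripper_width: -0.004
grip_force: 0.0
```

View pics/s4.png

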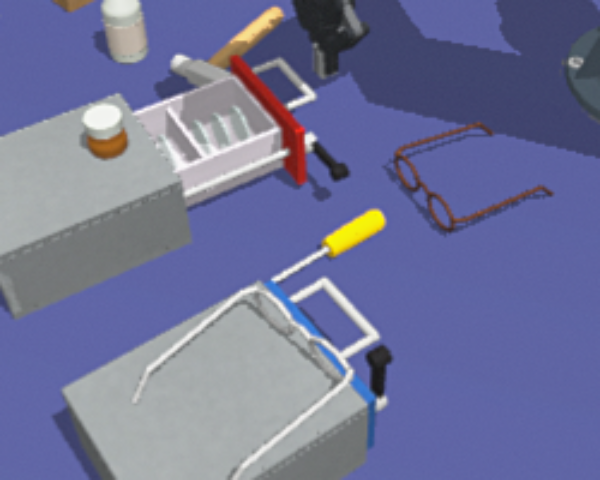

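The crop shows the red drawer fully out and its lever level, tip at (340,172). The gripper is clear above, the blue drawer is shut, and the things standing about look undisturbed.

```bash
python3 -c "
from plant import manip
print(manip.hand_in())"
```

```text
the job is handed in; nothing more can be done
None
```

I pulled the red drawer about 96 mm out to its end stop (about 10 N there), swung the lock lever over until it met its own end stop at level, and handed the job in at about 14 s; the hand-in returned no verdict.

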